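Hold the office stamp in the printed frame

ROBOT

A 6-joint arm with a two-finger parallel gripper is mounted at the origin on the work surface. World frame = base frame: x ahead of the robot, y to its left, z up, the work surface at z = 0. Lengths are in m, angles in degrees, forces in N, time in s.
With the tool pointing down it reaches from about 0.4 to 0.825 m from the base axis. Payload 7 kg.
Tool frame: the origin (TCP) lies at the very end of the fingers, on their centre line; the grasp point (between the pads) lies 19 mm behind it; z points along the fingers, y is the line along which they close (so a half turn about z gives the same grasp; the last joint's range is limited). The gripper opens to 88 mm and grips with 3 to 60 N. Pads are 19 mm wide; open, the fingers measure 130 mm over their backs; the gripper's body (78 mm by 193 mm) begins 47 mm behind the grasp point.
Start: joints at [87.84, 20.546, 0.682, 0, -70.136, -16.507], TCP at [0.216, 0.639, 0.227] pointing down, gripper open.
Joint ranges: [-176.03, 176.03], [-82.01, 121.73], [-58.28, 71.71], [-173.87, 95.51], [-174.79, -0.11], [-173.66, 173.66]. Speed limits (degrees/s): [136.94, 136.94, 172.46, 180, 180, 180].

INTERFACE

Orientations are given as [roll, pitch, yaw] about the fixed x, y, z axes, in that order (R = Rz(yaw) Ry(pitch) Rx(roll)).
In Python, from plant import ctrl, cams, workorder gives the robot as it stands.
- The arm moves only by the tool play_rows, never from a script. Its argument "motion" is a list of rows, each an object of numbers: "x", "y", "z": the shift along the tool's x, y, z normalised to -1 to 1, where 1 is 0.025 m; "rx", "ry", "rz": the turn, a rotation vector about the tool's x, y, z normalised to -1 to 1, where 1 is 4 degrees. A call has 1 to 20 rows; each row shifts and turns the commanded pose from where the row before left it, along the tool's axes as they then stand; what a row does not reach is not made up. A row lasts 1/8 s, in which the tool goes at most 62.5 mm and 10.7 degrees, less where a joint would pass 70% of its speed; a pose out of reach is approached as far as the arm can. A call with a number of a shift or a turn outside -1 to 1 is refused whole. A call with a gripper value outside its range is refused whole. "fingers" is the opening, from -1 (shut) to 1 (fully open), set as the call begins (left out, the last holds). The fingers move at their own pace and stop on an object; the grip force is fixed at half the most. Time passes only in rows, so rows that do not move let the fingers close. It gives the time, the measured TCP pose, the force, the opening and the grip force at its end, in the units of the state.
- ctrl.get_obs(): the state, without advancing time (a new reading comes with each control period).
- cams.snapshot(name): name is "scene" or "top"; returns the picture (420x560x3 uint8, blue, green, red); there is no depth.
- cams.get_calibration(name): a dict with "vertical_fov" (degrees; the focal length in pixels is half the picture's height over the tangent of half this angle, whatever the lens; pixels are square), "cx", "cy" (the principal point, pixels), "k1" (the pictures are not rectified: a ray, as slopes to the right and down, at radius r is drawn at 1 + k1 r^2 times it, then the intrinsics apply), "position" and "rotation" of the camera in the world. Camera axes: x right, y up, looking along -z (the intrinsics and any distortion apply to the point x, -y, -z); pixel columns grow to the right and rows downward; lengths in m; the calibration is good to about 2 mm. A picture is of the moment at which its call begins. get_calibration takes no time and is no camera call.
- workorder.close_job(): hands the job in; it is judged then, once.
The state is a dict: "clock": time; "joint_pos": joint angles; "qvel": joint speeds; "tau": joint torques, N m; "tool_pos": TCP position; "orientation": TCP orientation; "force": force on the tool from outside, world axes, zero at the start; "moment": the same for the moment, N m; "opening": finger opening in m; "gripper_force": force on a finger pad.
Only numpy, scipy, OpenCV 4.12 (cv2) and the standard library are available. Lean on these libraries where they do the work, as an engineer would, in place of code of your own. Each camera call takes 0.05 s, during which the arm holds its last target. There are 200 camera calls.

TASK

Take the stamp with the oblong foot by its handle out of the tray and stand it squarely and upright inside the printed oblong frame on the form pad (either way round), pressing the handle lightly down against its spring: more than half of its travel, but stopping short of the end stop. Mark the form nowhere else and leave the other two stamps and the things lying on the form where they are. Finish while still gripping the stamp and keeping that light pressure on it; do not let go.

Things in the scene. Friction and masses are not known exactly. Their poses are not given: they have to be found in the camera images.
- stamp: the self-inking stamp to use, upright in one of the tray's cells, 120 g: grey oblong foot 58 (x) x 30 (y) mm, 34 mm high; above it, on a thin steel stem, a black handle block 46 (x) by 22 (y) mm, from 50 to 86 mm above the underside. Origin: centre of the underside when unpressed, z up; it is fixed to the handle and sinks with it when pressed
- stamp_press (a joint): how far the stamp's handle is pressed down towards its foot: 0 free, 0.014 m at the end stop. A spring pushes back with 1.8 N at 0, rising 0.45 N per mm to 8.1 N at the stop
- stamp_foot (a point): centre of the underside of the stamp's foot; x along its 58 mm side, z up
- frame (a point): centre of the printed dark oblong frame on the form pad, on the paper's surface (11 mm above the table); x along its long side, z up. Inside the lines it measures 68 x 40 mm, so the foot has 5 mm all round
- form: white pad of forms, 210 (x) by 148 (y) by 8 mm, fixed, lying on the 3 mm grey desk mat; origin at the centre of its underside; the frame lies 52 mm from its centre towards -x, grey ruled lines fill the other half
- tray: low wooden stamp tray, 100 (x) by 250 (y) mm, walls 26 mm high and 4 mm thick, floor 4 mm thick, fixed, on the mat; three cells in a row along its y, centres 82 mm apart, one stamp in each; origin at the centre of its underside
- round_stamp: bystander: stamp with a round foot 36 mm across and a round black handle 24 mm across, 86 mm tall; origin at the centre of its underside
- square_stamp: bystander: stamp with a square foot 34 mm wide and a square black handle 24 mm wide, 86 mm tall; origin at the centre of its underside
- eraser: bystander: white eraser 42 x 18 x 12 mm lying on the ruled half of the form pad; origin under its centre
- clip: bystander: black binder clip 32 x 18 x 12 mm with steel wire, lying on the ruled half of the form pad; origin under its centre
Things that resemble listed ones, but are neither listed nor needed, are in the scene too. Leave any pink or white look-alike of the stamp alone.

How it is judged (in metres and radians):
On the way:
1. the stamp is gripped and lifted clear of the tray (contact force between the fingers and stamp above 2 N and height (world z) of stamp_foot above 0.04 m), for 0.2 s.
At the end, for the whole second after the job is handed in: Stamp still gripped and at rest; foot on the form, its centre within 7 mm of the frame's along each side, long side within 0.2 rad of the frame's, upright within 0.1 rad; handle pressed 6.5 to 13.7 mm (stop at 14), pushing on the form with 2 to 14 N (contact force between the fingers and stamp above 2 N and x of stamp_foot in the frame of frame between -0.007 and 0.007 m and y of stamp_foot in the frame of frame between -0.007 and 0.007 m and angle between the x axis of stamp_foot and the x axis of frame, either way round below 0.2 rad and angle between stamp_foot's own z axis and vertical below 0.1 rad and z of stamp_foot in the frame of frame below 0.004 m and value of joint stamp_press between 0.0065 and 0.0137 m and contact force between stamp and form between 2 and 14 N and z of the grasp point in the frame of stamp below 0.098 m and linear speed of stamp below 0.02 m/s); the arm keeps its last pose, push and grip.
It fails at once if the form is pressed hard (over 30 N) (contact force between stamp and form above 30 N).
It fails at once if the form is stamped outside the frame (handle pressed over 5 mm on it, foot over 12 mm off) (value of joint stamp_press above 0.005 m and contact force between stamp and form above 1 N and not (x of stamp_foot in the frame of frame between -0.012 and 0.012 m and y of stamp_foot in the frame of frame between -0.012 and 0.012 m)).
It fails at once if something else is displaced (another stamp by 30 mm, the eraser or the clip by 20 mm) (distance of any of round_stamp, square_stamp from where it was at the start of the episode above 0.03 m or distance of any of eraser, clip from where it was at the start of the episode above 0.02 m).
It fails at once if another stamp is tipped over (angle between any of round_stamp, square_stamp's own z axis and vertical above 0.5 rad).
It also fails if it takes over 35 s, if anything falls off the work surface, if the arm or the gripper's body presses on something with over 40 N, if the wrist force passes 120 N, or if a joint passes its speed limit or range.

## Working session

There is one attempt and no reset: what is moved stays moved. The work goes in short steps, Python scripts to look and compute and a tool call to move; the robot and the scene stay as the last step left them, time stands still between calls to the robot, and variables do not carry over. Pictures are saved under pics/ and viewed, at most 10 in all, crops included, and the job is handed in when it is done.

Besides the shell and the picture viewer there is one more tool, called after "Request:" by a JSON object that holds its "method" and its "body", one argument or row to a line. play_rows: Moves the arm, as the interface text tells. Its arguments: {"type":"object","properties":{"motion":{"type":"array"},"fingers":{"type":"number"}},"required":["motion"]}

```bash
mkdir -p pics; python3 - <<'E'
from plant import ctrl,cams
import cv2
print(ctrl.get_obs())
for n in("scene","top"):
    cv2.imwrite(f"pics/{n}0.png",cams.snapshot(n)); print(cams.get_calibration(n))
E
```

```text
{'clock': 0.0, 'joint_pos': array([ 8.78396799e+01,  2.05901528e+01,  6.34715747e-01, -2.15975099e-02,
       -7.01371345e+01, -1.65078577e+01]), 'qvel': array([-0.02949515, -0.07178872,  0.05168733,  0.00408336, -0.00190983,
       -0.06556416]), 'tau': array([ 4.12254713e-04, -5.82725966e+01,  2.93059534e+01,  6.99706256e+00,
        6.86616695e-03, -1.69444907e-04]), 'tool_pos': array([0.2159076 , 0.63901575, 0.22563968]), 'orientation': array([ 1.79905474e+02, -6.84030979e-03, -1.86755267e+01]), 'force': array([0.83922766, 0.79708078, 0.52222022]), 'moment': array([0.0218976 , 0.02763267, 0.0309442 ]), 'gripper_force': 0.0, 'opening': 0.08776668188849923}
{'vertical_fov': 48.80659382782635, 'cx': 283.44239499503436, 'cy': 207.75125407564946, 'k1': -0.06681334170013142, 'position': array([0.99688071, 0.45457181, 0.80863816]), 'rotation': array([ 40.36221953,   1.09566936, 134.12479973])}
{'vertical_fov': 53.44238534011023, 'cx': 273.51488324401066, 'cy': 211.73648936507524, 'k1': 0.01942030931755052, 'position': array([ 0.41352258, -0.00125076,  0.78594981]), 'rotation': array([  7.39059702,  -0.5486104 , -89.89970422])}
```

View pics/scene0.png

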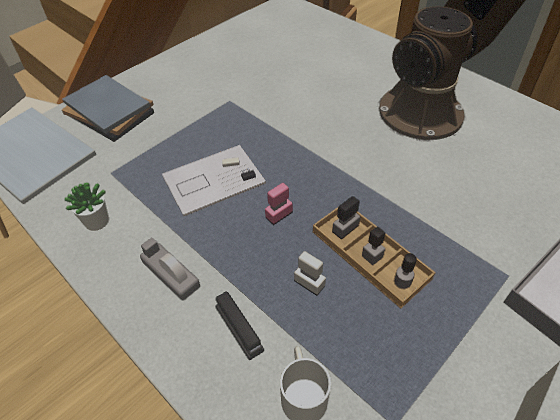

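View pics/top0.png

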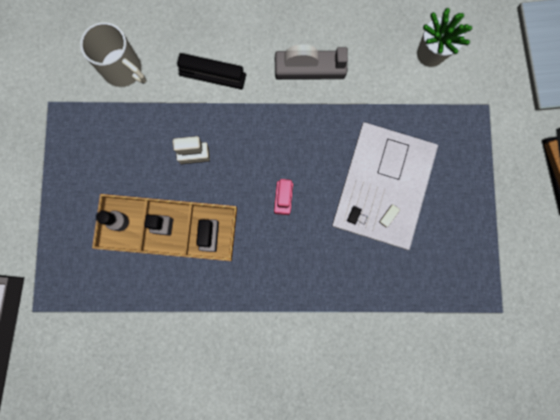

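The top view shows the oblong stamp in the tray's right-hand cell at about (207,233), which is (346,216) in the scene view. The frame is at about (394,159) top and (193,185) scene. The pink and white look-alikes stand apart from these. Next I'll enlarge these areas.

```bash
cat > h.py <<'E'
import numpy as np, cv2
from scipy.spatial.transform import Rotation as R
from plant import cams
def cam(n):
    c=cams.get_calibration(n); f=210/np.tan(np.radians(c["vertical_fov"]/2))
    K=np.array([[f,0,c["cx"]],[0,f,c["cy"]],[0,0,1]]); D=np.array([c["k1"],0,0,0])
    M=R.from_euler("xyz",c["rotation"],degrees=True).as_matrix()@np.diag([1,-1,-1])
    return K,D,M,c["position"]
def ray(n,p):
    K,D,M,o=cam(n); u=cv2.undistortPoints(np.array(p,float).reshape(-1,1,2),K,D)[:,0]
    return o,np.c_[u,np.ones(len(u))]@M.T
def onz(n,p,z):
    o,d=ray(n,p); return o+d*((z-o[2])/d[:,2])[:,None]
def proj(n,X):
    K,D,M,o=cam(n); return cv2.projectPoints(np.array(X,float).reshape(-1,1,3),cv2.Rodrigues(M.T)[0],-M.T@o,K,D)[0][:,0]
def tri(ps,pt):
    out=[]
    for a,b in zip(ps,pt):
        o1,d1=ray("scene",[a]);o2,d2=ray("top",[b]);d1=d1[0];d2=d2[0]
        s=np.linalg.lstsq(np.c_[d1,-d2],o2-o1,rcond=None)[0]
        A=o1+s[0]*d1;B=o2+s[1]*d2; out.append([*(A+B)/2,np.linalg.norm(A-B)])
    return np.array(out)
E
python3 - <<'E'
import cv2,numpy as np
s=cv2.imread("pics/scene0.png");t=cv2.imread("pics/top0.png")
c=lambda i,x,y,k,w,h:cv2.resize(i[y:y+h//k,x:x+w//k],(w,h),interpolation=cv2.INTER_CUBIC)
A=np.hstack([c(t,182,208,5,400,300),c(s,315,188,5,400,300)])
B=np.hstack([c(t,360,130,5,400,300),c(s,160,160,5,400,300)])
cv2.imwrite("pics/crop.png",np.vstack([A,B]))
E
```

```text
(no output)
```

View pics/crop.png

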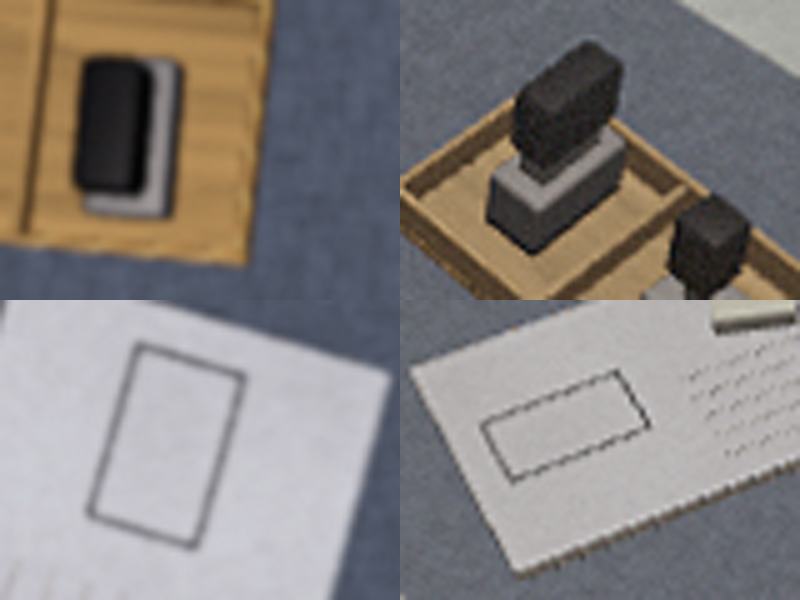

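```bash
cat > m.py <<'E'
from h import *
from scipy.optimize import least_squares
S=lambda p,ox,oy,cx,cy:[(ox+(a-cx)/5-.4,oy+(b-cy)/5-.4) for a,b in p]
ft=S([(138,343),(245,376),(195,548),(88,516)],360,130,0,300)
fs=S([(514,482),(483,425),(617,371),(650,427)],160,160,400,300)
F=tri(fs,ft);print("frame tri\n",F.round(4), F.mean(0).round(4))
for n,p in(("top",ft),("scene",fs)):
    P=onz(n,p,.011);e=P[3]-P[0]+P[2]-P[1]
    print(n,P.mean(0).round(4),"sizes",[np.linalg.norm(P[i]-P[i-1]).round(4) for i in range(4)],"yaw",np.degrees(np.arctan2(e[1],e[0])).round(2))
# handle top: order by (x hi,y hi),(x hi,y lo),(x lo,y lo),(x lo,y hi)
ht=S([(83,58),(136,60),(130,191),(76,189)],182,208,0,0)
hs=S([(555,112),(517,84),(585,42),(622,66)],315,188,400,0)
H=tri(hs,ht);print("handle tri\n",H.round(4),H.mean(0).round(4))
bt=S([(183,63),(173,217),(84,214)],182,208,0,0) # foot top hi-lo, lo-lo, lo-hi
bs=S([(537,215),(490,178),(626,140)],315,188,400,0) # foot top hi-hi, hi-lo, lo-hi
bb=S([(533,254),(487,221),(622,186)],315,188,400,0) # foot bottom same
B=tri([bs[1],bs[2]],[bt[0],bt[2]]);print("foot top tri\n",B.round(4))
c=[(1,1),(1,-1),(-1,-1),(-1,1)]
def pts(q):
    x,y,z,w=q;M=R.from_euler("z",w).as_matrix()
    g=lambda k,a,b,h:[np.array([x,y,z])+M@[c[i][0]*a,c[i][1]*b,h] for i in k]
    return g([0,1,2,3],.023,.011,.086),g([1,2,3],.029,.015,.034),g([0,1,3],.029,.015,.034),g([0,1,3],.029,.015,0)
def res(q):
    h,a,b,d=pts(q)
    return np.concatenate([proj("top",h)-ht,proj("scene",h)-hs,proj("top",a)-bt,proj("scene",b)-bs,proj("scene",d)-bb]).ravel()
s=least_squares(res,[*H.mean(0)[:2],.007,0],loss="soft_l1")
print("stamp",s.x[:3].round(4),np.degrees(s.x[3]).round(2));print(s.fun.reshape(-1,2).round(1).tolist())
E
python3 m.py
```

```text
frame tri
 [[ 0.6566 -0.2259  0.0111  0.001 ]
 [ 0.6439 -0.2666  0.0104  0.001 ]
 [ 0.577  -0.2455  0.0116  0.0007]
 [ 0.5896 -0.2057  0.0106  0.0008]] [ 0.6168 -0.2359  0.0109  0.0009]
top [ 0.6168 -0.2359  0.011 ] sizes [np.float64(0.071), np.float64(0.0425), np.float64(0.0705), np.float64(0.042)] yaw 162.45
scene [ 0.6168 -0.2358  0.011 ] sizes [np.float64(0.0692), np.float64(0.042), np.float64(0.0698), np.float64(0.0427)] yaw 163.77
handle tri
 [[4.901e-01 1.177e-01 9.540e-02 6.000e-04]
 [4.899e-01 9.890e-02 9.750e-02 1.600e-03]
 [4.470e-01 1.009e-01 8.970e-02 1.900e-03]
 [4.472e-01 1.196e-01 8.920e-02 3.000e-04]] [0.4685 0.1093 0.093  0.0011]
foot top tri
 [[0.4949 0.0921 0.0351 0.0011]
 [0.4412 0.1245 0.0399 0.0018]]
stamp [0.4683 0.1085 0.0059] -2.55
[[-0.3, -0.7], [2.3, -0.5], [1.7, 0.9], [-0.8, 0.7], [-0.5, 1.8], [-1.0, 1.4], [0.3, -1.9], [1.0, -1.0], [-0.6, -1.1], [-0.7, 0.5], [0.2, 0.3], [0.5, -0.3], [-0.6, -0.9], [0.9, -0.2], [0.1, 1.6], [-1.0, 0.2], [-0.0, 0.4]]
```

Both views agree on the frame: (0.617, -0.236), z 0.011, long side at about -17°. The stamp is at (0.468, 0.1085), base about 0.006, yaw about -3.5°, and its handle top measures 0.093. All of this fits the stated sizes, so I'll start moving.

Request:
{"method": "play_rows", "body": {
  "motion": [
    {"rz":-0.95},
    {"rz":-0.95},
    {"rz":-0.95},
    {"rz":-0.95},
    {"x":0.55,"y":1},
    {"x":0.55,"y":1},
    {"x":0.55,"y":1},
    {"x":0.55,"y":1},
    {"x":0.55,"y":1},
    {"x":0.55,"y":1},
    {"x":0.55,"y":1},
    {"x":0.55,"y":1},
    {"x":0.55,"y":1},
    {"x":0.55,"y":1},
    {"x":0.55,"y":1},
    {"x":0.55,"y":1},
    {"x":0.55,"y":1},
    {"x":0.55,"y":1},
    {"x":0.55,"y":1},
    {"x":0.55,"y":1}
  ],
  "fingers": 0.15
}}

```text
$.motion[0]: bad value
```

Request:
{"method": "play_rows", "body": {
  "motion": [
    {"x":0,"y":0,"z":0,"rx":0,"ry":0,"rz":-0.95},
    {"x":0,"y":0,"z":0,"rx":0,"ry":0,"rz":-0.95},
    {"x":0,"y":0,"z":0,"rx":0,"ry":0,"rz":-0.95},
    {"x":0,"y":0,"z":0,"rx":0,"ry":0,"rz":-0.95}
  ],
  "fingers": 0.15
}}

```text
clock: 0.6
tool_pos: [0.216, 0.6392, 0.226]
orientation: [179.9, 0.0, -3.3]
force: [-0.2, 0.5, 0.4]
opening: 0.0538
gripper_force: 0.0
```

Request:
{"method": "play_rows", "body": {
  "motion": [
    {"x":0.56,"y":1,"z":0,"rx":0,"ry":0,"rz":0},
    {"x":0.56,"y":1,"z":0,"rx":0,"ry":0,"rz":0},
    {"x":0.56,"y":1,"z":0,"rx":0,"ry":0,"rz":0},
    {"x":0.56,"y":1,"z":0,"rx":0,"ry":0,"rz":0},
    {"x":0.56,"y":1,"z":0,"rx":0,"ry":0,"rz":0},
    {"x":0.56,"y":1,"z":0,"rx":0,"ry":0,"rz":0},
    {"x":0.56,"y":1,"z":0,"rx":0,"ry":0,"rz":0},
    {"x":0.56,"y":1,"z":0,"rx":0,"ry":0,"rz":0},
    {"x":0.56,"y":1,"z":0,"rx":0,"ry":0,"rz":0},
    {"x":0.56,"y":1,"z":0,"rx":0,"ry":0,"rz":0},
    {"x":0.56,"y":1,"z":0.2,"rx":0,"ry":0,"rz":0},
    {"x":0.56,"y":1,"z":0.2,"rx":0,"ry":0,"rz":0},
    {"x":0.56,"y":1,"z":0.2,"rx":0,"ry":0,"rz":0},
    {"x":0.56,"y":1,"z":0.2,"rx":0,"ry":0,"rz":0},
    {"x":0.56,"y":1,"z":0.2,"rx":0,"ry":0,"rz":0},
    {"x":0.56,"y":1,"z":0.2,"rx":0,"ry":0,"rz":0},
    {"x":0.56,"y":1,"z":0.2,"rx":0,"ry":0,"rz":0},
    {"x":0.56,"y":1,"z":0.2,"rx":0,"ry":0,"rz":0},
    {"x":0.56,"y":1,"z":0.2,"rx":0,"ry":0,"rz":0},
    {"x":0.56,"y":1,"z":0.2,"rx":0,"ry":0,"rz":0}
  ]
}}

```text
clock: 3.1
tool_pos: [0.4655, 0.1217, 0.1765]
orientation: [-180.0, -0.0, -3.5]
force: [0.6, -0.2, 0.2]
opening: 0.0505
gripper_force: 0.0
```

Request:
{"method": "play_rows", "body": {
  "motion": [
    {"x":0,"y":0,"z":0,"rx":0,"ry":0,"rz":0},
    {"x":0,"y":0,"z":0,"rx":0,"ry":0,"rz":0}
  ]
}}

```text
clock: 3.35
tool_pos: [0.4653, 0.1229, 0.1767]
orientation: [-180.0, -0.0, -3.5]
force: [0.3, -0.0, 0.5]
opening: 0.0504
gripper_force: 0.0
```

Request:
{"method": "play_rows", "body": {
  "motion": [
    {"x":0.15,"y":0.57,"z":0.6,"rx":0,"ry":0,"rz":0},
    {"x":0,"y":0,"z":0.9,"rx":0,"ry":0,"rz":0},
    {"x":0,"y":0,"z":0.9,"rx":0,"ry":0,"rz":0},
    {"x":0,"y":0,"z":0.6,"rx":0,"ry":0,"rz":0},
    {"x":0,"y":0,"z":0,"rx":0,"ry":0,"rz":0}
  ]
}}

```text
clock: 3.98
tool_pos: [0.4671, 0.1083, 0.1001]
orientation: [179.9, 0.1, -3.4]
force: [-0.3, 0.3, 1.0]
opening: 0.0505
gripper_force: 0.0
```

```bash
python3 - <<'E'
from plant import cams
import cv2,numpy as np
s=cams.snapshot("scene");t=cams.snapshot("top")
c=lambda i,x,y:cv2.resize(i[y:y+100,x:x+100],(400,400),interpolation=cv2.INTER_CUBIC)
cv2.imwrite("pics/a.png",np.hstack([c(t,155,185),c(s,300,165)]))
E
```

```text
(no output)
```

View pics/a.png

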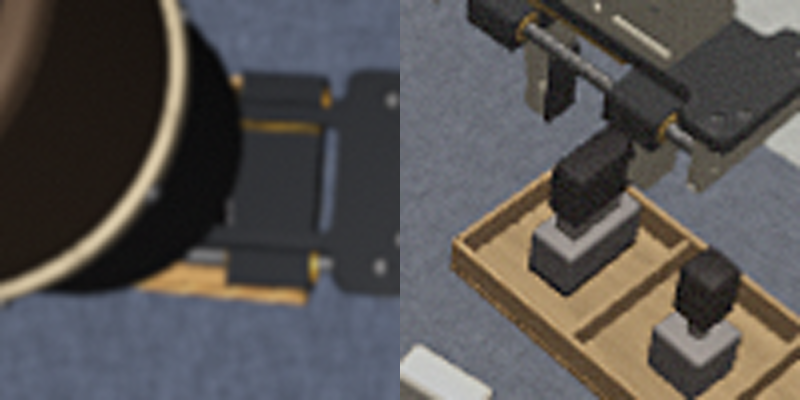

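The scene crop shows one finger on each side of the handle (finger tips near crop (545,115) and (655,180), handle top between them), with the neighbouring stamp clear. I'll go down and close.

Request:
{"method": "play_rows", "body": {
  "motion": [
    {"x":0.04,"y":0,"z":0.4,"rx":0,"ry":0,"rz":0},
    {"x":0,"y":0,"z":0.5,"rx":0,"ry":0,"rz":0},
    {"x":0,"y":0,"z":0.5,"rx":0,"ry":0,"rz":0},
    {"x":0,"y":0,"z":0.36,"rx":0,"ry":0,"rz":0},
    {"x":0,"y":0,"z":0,"rx":0,"ry":0,"rz":0}
  ]
}}

```text
clock: 4.7
tool_pos: [0.4687, 0.1086, 0.0566]
orientation: [179.9, 0.1, -3.5]
force: [-0.1, -0.0, -0.2]
opening: 0.05
gripper_force: 0.0
```

Request:
{"method": "play_rows", "body": {
  "motion": [
    {"x":0,"y":0,"z":0,"rx":0,"ry":0,"rz":0},
    {"x":0,"y":0,"z":0,"rx":0,"ry":0,"rz":0},
    {"x":0,"y":0,"z":0,"rx":0,"ry":0,"rz":0},
    {"x":0,"y":0,"z":0,"rx":0,"ry":0,"rz":0},
    {"x":0,"y":0,"z":0,"rx":0,"ry":0,"rz":0},
    {"x":0,"y":0,"z":0,"rx":0,"ry":0,"rz":0}
  ],
  "fingers": -1
}}

```text
clock: 5.45
tool_pos: [0.4694, 0.109, 0.0577]
orientation: [-180.0, -0.0, -3.5]
force: [0.4, 0.7, 1.7]
opening: 0.0221
gripper_force: 30.0
```

Request:
{"method": "play_rows", "body": {
  "motion": [
    {"x":0,"y":0,"z":-0.4,"rx":0,"ry":0,"rz":0},
    {"x":0,"y":0,"z":-0.6,"rx":0,"ry":0,"rz":0},
    {"x":0,"y":0,"z":-1,"rx":0,"ry":0,"rz":0},
    {"x":0,"y":0,"z":-1,"rx":0,"ry":0,"rz":0},
    {"x":0,"y":0,"z":-1,"rx":0,"ry":0,"rz":0},
    {"x":0,"y":0,"z":-1,"rx":0,"ry":0,"rz":0},
    {"x":0,"y":0,"z":0,"rx":0,"ry":0,"rz":0},
    {"x":0,"y":0,"z":0,"rx":0,"ry":0,"rz":0}
  ]
}}

```text
clock: 6.45
tool_pos: [0.4686, 0.1087, 0.1822]
orientation: [180.0, 0.0, -3.5]
force: [0.3, -0.9, -1.1]
opening: 0.022
gripper_force: 30.0
```

```bash
python3 - <<'E'
from plant import cams,ctrl
from h import *
o=ctrl.get_obs();print(o["tool_pos"],o["orientation"],o["force"])
p=o["tool_pos"];q=proj("scene",[p])[0];print(q)
s=cams.snapshot("scene")
x,y=int(q[0])-50,int(q[1])-40;print(x,y)
cv2.imwrite("pics/b.png",cv2.resize(s[y:y+100,x:x+100],(600,600),interpolation=cv2.INTER_CUBIC))
E
```

```text
[0.46858879 0.10868435 0.18216578] [ 1.79997507e+02  4.31536182e-02 -3.48512192e+00] [ 0.27333254 -0.86206188 -1.08913284]
[352.69857867 171.78214094]
302 131
```

View pics/b.png

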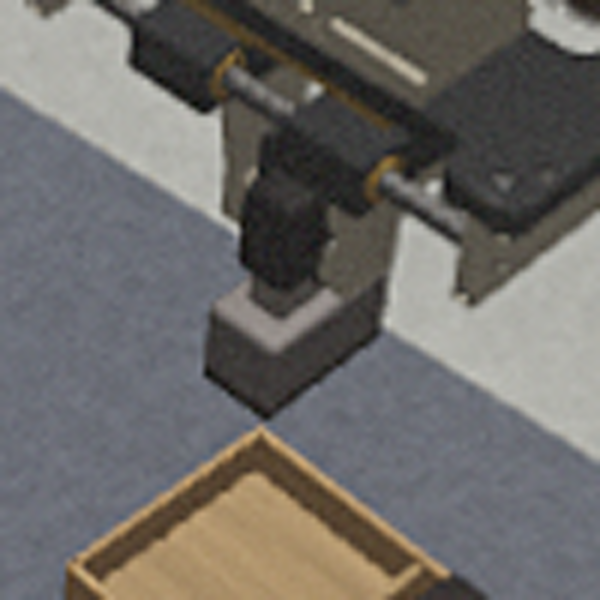

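The stamp is off the tray and looks upright, with its foot corners visible. I'll measure how it sits relative to the TCP.

```bash
python3 - <<'E'
from h import *
from scipy.optimize import least_squares
P=np.array([(273,350),(210,312),(385,278),(267,417),(207,375),(382,335)])/6+[302,131]-.4
c=[(1,1),(1,-1),(-1,1)]
X=np.array([[a*.029,b*.015,h] for h in(.034,0) for a,b in c])
tcp=np.array([.4686,.1087,.1822])
for zf in(None,.1312):
    f=lambda q:(proj("scene",X@R.from_euler("z",q[2]).as_matrix().T+[q[0],q[1],q[3] if zf is None else zf])-P).ravel()
    s=least_squares(f,[.468,.108,-.06,.13]);print((s.x[:2]-tcp[:2]).round(4),np.degrees(s.x[2]).round(1),s.x[3].round(4));print(s.fun.round(1))
# travel in tool axes from yaw -17
T=R.from_euler("xyz",[180,0,-3.5],degrees=True).as_matrix()
print(T.T@([.6168,-.2359,.1822]-tcp))
E
```

```text
[-0.0551 -0.0362] -4.7 0.0606
[ 0.3  0.7  0.5 -0.7  0.3 -0.6 -0.1  0.3 -0.1 -0.4 -1.   0.7]
[ 0.0002 -0.    ] -3.3 0.13
[ 0.3  0.9 -0.8 -1.1  1.8 -2.2 -0.2  1.6 -1.5  0.3  0.3  0.2]
[1.68960904e-01 3.34909858e-01 4.10146286e-17]
```

Request:
{"method": "play_rows", "body": {
  "motion": [
    {"x":0.48,"y":0.95,"z":0,"rx":0,"ry":0,"rz":0},
    {"x":0.48,"y":0.95,"z":0,"rx":0,"ry":0,"rz":0},
    {"x":0.48,"y":0.95,"z":0,"rx":0,"ry":0,"rz":0},
    {"x":0.48,"y":0.95,"z":0,"rx":0,"ry":0,"rz":0},
    {"x":0.48,"y":0.95,"z":0,"rx":0,"ry":0,"rz":0},
    {"x":0.48,"y":0.95,"z":0,"rx":0,"ry":0,"rz":0},
    {"x":0.48,"y":0.95,"z":0,"rx":0,"ry":0,"rz":0},
    {"x":0.48,"y":0.95,"z":0,"rx":0,"ry":0,"rz":0},
    {"x":0.48,"y":0.95,"z":0,"rx":0,"ry":0,"rz":0},
    {"x":0.48,"y":0.95,"z":0,"rx":0,"ry":0,"rz":0},
    {"x":0.48,"y":0.95,"z":0,"rx":0,"ry":0,"rz":0},
    {"x":0.48,"y":0.95,"z":0,"rx":0,"ry":0,"rz":0},
    {"x":0.48,"y":0.95,"z":0,"rx":0,"ry":0,"rz":0},
    {"x":0.48,"y":0.95,"z":0,"rx":0,"ry":0,"rz":0},
    {"x":0,"y":0,"z":0,"rx":0,"ry":0,"rz":0.85},
    {"x":0,"y":0,"z":0,"rx":0,"ry":0,"rz":0.85},
    {"x":0,"y":0,"z":0,"rx":0,"ry":0,"rz":0.85},
    {"x":0,"y":0,"z":0,"rx":0,"ry":0,"rz":0.8},
    {"x":0,"y":0,"z":0,"rx":0,"ry":0,"rz":0}
  ]
}}

```text
clock: 8.88
tool_pos: [0.6162, -0.233, 0.1812]
orientation: [180.0, 0.1, -16.9]
force: [0.3, 0.8, -1.4]
opening: 0.0218
gripper_force: 30.0
```

Request:
{"method": "play_rows", "body": {
  "motion": [
    {"x":0.06,"y":0.1,"z":0.5,"rx":0,"ry":0,"rz":0},
    {"x":0,"y":0,"z":0.9,"rx":0,"ry":0,"rz":0},
    {"x":0,"y":0,"z":0.9,"rx":0,"ry":0,"rz":0},
    {"x":0,"y":0,"z":0.9,"rx":0,"ry":0,"rz":0},
    {"x":0,"y":0,"z":0.8,"rx":0,"ry":0,"rz":0},
    {"x":0,"y":0,"z":0.4,"rx":0,"ry":0,"rz":0},
    {"x":0,"y":0,"z":0,"rx":0,"ry":0,"rz":0},
    {"x":0,"y":0,"z":0,"rx":0,"ry":0,"rz":0}
  ]
}}

```text
clock: 9.88
tool_pos: [0.618, -0.2361, 0.0732]
orientation: [-180.0, -0.1, -16.8]
force: [-0.2, -0.3, -1.6]
opening: 0.0219
gripper_force: 30.0
```

```bash
python3 - <<'E'
from plant import cams,ctrl
from h import *
o=ctrl.get_obs();print(o["tool_pos"],o["orientation"],o["force"],o["joint_pos"])
s=cams.snapshot("scene");t=cams.snapshot("top")
c=lambda i,x,y:cv2.resize(i[y:y+80,x:x+80],(480,480),interpolation=cv2.INTER_CUBIC)
cv2.imwrite("pics/c.png",c(s,155,140));cv2.imwrite("pics/ct.png",t)
E
```

```text
[ 0.61803001 -0.23609183  0.07324512] [-1.79999455e+02 -6.29977658e-02 -1.68462062e+01] [-0.15863298 -0.26870352 -1.61723023] [-4.04675100e+00  2.64517841e+01 -1.16669803e+01  1.70784606e-02
 -5.18196837e+01  7.71899955e+01]
```

View pics/c.png

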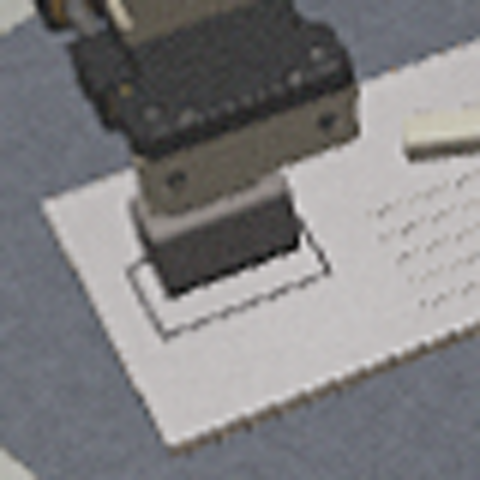

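The foot hovers just over the frame. I'll check its lower corners, at crop (170,298) and (299,250), against the expected projection.

```bash
python3 - <<'E'
from h import *
M=R.from_euler("z",-16.85,degrees=True).as_matrix()
X=[M@[a*.029,b*.015,h]+[.618,-.2361,.0227] for h,a,b in((0,1,1),(0,-1,1),(.034,1,1),(0,1,-1))]
print((proj("scene",X)-[155,140]+.4)*6)
m=np.array([(170,298),(299,250)])/6+[155,140]-.4
w=onz("scene",m,.0227);print(w,np.array(X[:2]))
E
```

```text
[[166.43753588 303.26513377]
 [304.40976726 248.71416787]
 [149.90485478 242.46965741]
 [139.29940808 254.67261225]]
[[ 0.6474301  -0.23134709  0.0227    ]
 [ 0.59650392 -0.21436524  0.0227    ]] [[ 0.65010295 -0.23015014  0.0227    ]
 [ 0.59459307 -0.21333785  0.0227    ]]
```

The corners agree with expectation to about 2 mm. Now I'll lower slowly, using the spring force as a gauge.

Request:
{"method": "play_rows", "body": {
  "motion": [
    {"x":-0.04,"y":0,"z":0.1,"rx":0,"ry":0,"rz":0},
    {"x":0,"y":0,"z":0.1,"rx":0,"ry":0,"rz":0},
    {"x":0,"y":0,"z":0.1,"rx":0,"ry":0,"rz":0},
    {"x":0,"y":0,"z":0.1,"rx":0,"ry":0,"rz":0},
    {"x":0,"y":0,"z":0,"rx":0,"ry":0,"rz":0},
    {"x":0,"y":0,"z":0,"rx":0,"ry":0,"rz":0}
  ]
}}

```text
clock: 10.72
tool_pos: [0.6166, -0.2357, 0.0626]
orientation: [180.0, 0.0, -16.9]
force: [0.1, 0.5, -2.4]
opening: 0.0219
gripper_force: 30.0
```

Request:
{"method": "play_rows", "body": {
  "motion": [
    {"x":0,"y":0,"z":0.1,"rx":0,"ry":0,"rz":0},
    {"x":0,"y":0,"z":0.1,"rx":0,"ry":0,"rz":0},
    {"x":0,"y":0,"z":0,"rx":0,"ry":0,"rz":0},
    {"x":0,"y":0,"z":0,"rx":0,"ry":0,"rz":0}
  ]
}}

```text
clock: 11.22
tool_pos: [0.6169, -0.2357, 0.0579]
orientation: [-180.0, -0.0, -16.9]
force: [0.3, 0.1, 3.3]
opening: 0.0221
gripper_force: 30.0
```

```bash
python3 - <<'E'
from plant import cams,ctrl
import numpy as np
for i in range(4):
    o=ctrl.get_obs();print(o["tool_pos"],o["force"],o["orientation"]);cams.snapshot("top")
E
```

```text
[ 0.61685056 -0.23570192  0.05790185] [0.25074854 0.07621249 3.30738547] [-1.79998713e+02 -4.02660744e-02 -1.68596106e+01]
[ 0.61681597 -0.23573     0.05789126] [0.6600258  0.82579414 2.38080427] [ 1.79999673e+02 -3.82335591e-02 -1.68592212e+01]
[ 0.61683853 -0.23570432  0.05784873] [0.14959377 0.4222464  3.43217068] [-1.79999156e+02 -3.84252848e-02 -1.68577556e+01]
[ 0.61684681 -0.2356728   0.05784241] [ 0.81645834 -0.30418661  3.20525326] [-1.79996264e+02 -4.01650491e-02 -1.68588597e+01]
```

The pad is reached: about 3.1 N, or roughly 4 mm of press, which matches the geometry. About 6 mm more brings it to around 10 mm.

Request:
{"method": "play_rows", "body": {
  "motion": [
    {"x":0,"y":0,"z":0.08,"rx":0,"ry":0,"rz":0},
    {"x":0,"y":0,"z":0.08,"rx":0,"ry":0,"rz":0},
    {"x":0,"y":0,"z":0.08,"rx":0,"ry":0,"rz":0},
    {"x":0,"y":0,"z":0,"rx":0,"ry":0,"rz":0},
    {"x":0,"y":0,"z":0,"rx":0,"ry":0,"rz":0},
    {"x":0,"y":0,"z":0,"rx":0,"ry":0,"rz":0}
  ]
}}

```text
clock: 12.18
tool_pos: [0.6168, -0.2357, 0.0518]
orientation: [-180.0, -0.0, -16.9]
force: [0.0, 0.9, 6.3]
opening: 0.0222
gripper_force: 30.0
```

```bash
python3 - <<'E'
from plant import cams,ctrl
from h import *
L=[]
for i in range(8):
    o=ctrl.get_obs();L.append([*o["tool_pos"],*o["force"]]);s=cams.snapshot("scene")
print(np.mean(L,0).round(4),o["orientation"],o["gripper_force"])
cv2.imwrite("pics/d.png",cv2.resize(s[140:220,155:235],(480,480),interpolation=cv2.INTER_CUBIC))
E
```

```text
[ 0.6168 -0.2357  0.0518  0.1381  0.7415  5.8588] [ 1.79998747e+02 -2.95810667e-02 -1.68619100e+01] 29.991297125816345
```

View pics/d.png

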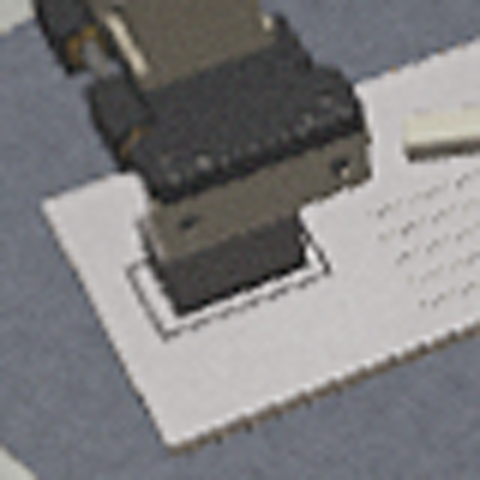

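```bash
python3 - <<'E'
from h import *
m=np.array([(178,315),(307,266),(167,337),(329,269),(129,268)])/6+[155,140]-.4
w=onz("scene",m,.011)
Q=R.from_euler("z",-17,degrees=True).as_matrix()
print(((w-[.6168,-.2359,.011])@Q).round(4))
E
```

```text
[[ 0.0265  0.0122  0.    ]
 [-0.0279  0.0132  0.    ]
 [ 0.0344  0.0209  0.    ]
 [-0.0349  0.0191  0.    ]
 [ 0.0345 -0.0216 -0.    ]]
```

The foot's corners lie within about 2 mm of where they should be, and the force slope of 0.45 N/mm shows it is on the spring and not at the stop. Handing in.

```bash
python3 -c "
from plant import workorder
print(workorder.close_job())"
```

```text
the job is handed in; nothing more can be done
None
```

I handed the job in with the oblong stamp still gripped, standing upright inside the frame within about 2 mm of centre and pressed about 10 mm of its 14 mm travel (6 N measured at the wrist); no verdict came back.

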